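# Take the square dust filter out of the bench extractor

### The arm

A 6-joint arm with a two-finger parallel gripper is mounted at the origin on a cart in front of the work surface, level with it; the furniture and walls round the work are solid. World frame = base frame: x ahead of the robot, y to its left, z up, the work surface at z = 0. Lengths are in mm, angles in rad, forces in N, time in s.
With the tool pointing down it reaches from about 275 to 750 mm from the base axis. Payload 10.2 kg.
Tool frame: the origin (TCP) lies midway between the tips of the shut fingers; the grasp point (between the pads) lies 19 mm behind it (ctrl.pinch_z is the distance from the TCP to the grasp point, in mm); x points along the fingers, z is the direction in which the jaws open and shut, and the axes are right-handed (so a half turn about x gives the same grasp; the last joint's range is limited). The gripper opens to 85 mm and grips with 20 to 120 N. Pads are 22 mm wide; open, the fingers measure 114 mm over their backs; the gripper's body (76 mm by 85 mm) begins 54 mm behind the grasp point. The pads swing forward as they close: fully open they stand 13 mm farther back than shut.
Start: joints at [1.097, 0.313, 1.498, -0, 1.331, -0.223], TCP at [130.307, 508.578, 231.294] pointing down, gripper open.
Joint ranges: [-2.94, 2.94], [-0.97, 2.17], [0.19, 2.56], [-1.23, 4.37], [0.02, 3.11], [-2.88, 2.88]. Speed limits (rad/s): [2.39, 2.39, 3.01, 3.14, 3.14, 3.14].

### API

Orientations are given as a unit quaternion [w, x, y, z].
In Python, from rig import ctrl, capture, workorder, nets gives the robot as it stands. The module is installed in compiled form; this text tells all that it offers.
- The arm moves only by the tool send_rows, never from a script. Its argument "rows" is text: rows parted by semicolons, each of 5 numbers parted by spaces: the opening, from 0 (shut) to 1 (fully open), then the shift along the tool's x, y, z in cm, then the turn about the tool's x in units of 5 degrees (1.0 is 5 degrees). In form: grip x y z yaw; .... A call has 1 to 12 rows; each row is the pose to reach, as a shift and turn from the pose commanded when the call began, along the tool's axes at that moment; what a row does not reach only later rows make up. A row lasts 1/10 s, in which the tool goes at most 50 mm and 8.59 degrees, less where a joint would pass 70% of its speed; a pose out of reach is approached as far as the arm can. A call with a gripper value outside its range is refused whole. The fingers move at their own pace and stop on an object; "grip_force" is the grip in N (left out, the last holds). Time passes only in rows, so rows that repeat a pose let the fingers close. It gives the time, the measured TCP pose, the force and the opening at its end, in the units of the state.
- ctrl.sense(): the state, without advancing time (a new reading comes with each control period).
- capture(name): name is "scene" or "top" or "wrist"; returns a dict with "pixels" (384x512x3 uint8, red, green, blue), "intrinsics" (3x3 intrinsics, pixels), "view" (4x4, takes a point from world to camera coordinates); the wrist camera has in their place "mount" (4x4, takes a point from camera to tool coordinates, whose origin is the TCP and whose axes are the tool frame's). Camera axes: x right, y down, z forward; pixel columns grow to the right and rows downward; lengths in mm; the calibration is good to about 2 mm. A picture is of the moment at which its call begins: read the wrist's pose just before it. There is no depth.
- workorder.finish_job(): hands the job in, once; it reports no verdict.
Trained networks look in a picture, given as the dict that the camera call returned (one of the last four; its "shot" number tells which), for a name from the list of things; names that differ only in an ending like _2 or _b are one class to them, and where a whole thing is asked for, a point or a joint stands for the part that bears it (a point fixed in the world has none). Each returns a list of dicts, best first, with "confidence" (0 to 1); they miss things now and then, are a little off and sometimes report something else, mostly with a low value. They report only what shows in the picture. A call takes as long as a camera call. They do not tell look-alikes from the thing itself.
- nets.boxes_of(picture, target): "location" ([x, y, z] in mm, in world coordinates, good to about 4 mm: the middle of the surface that is visible of it).
- nets.spot_point(picture, target): "location" ([x, y, z] in mm, in world coordinates, good to about 4 mm: a listed point, or the origin of a listed thing).
The state is a dict: "time_s": time; "joints": joint angles; "dq": joint speeds; "tau": joint torques, N m; "eef_pos": TCP position; "ee_rot": TCP orientation; "force": force on the tool from outside, world axes, zero at the start; "wrist_torque": the same for the moment, N m; "grip_width": opening from 0.0 (shut) to 1.0 (fully open).
Only numpy, scipy, OpenCV 4.12 (cv2) and the standard library are available. Lean on these libraries where they do the work, as an engineer would, in place of code of your own. Each camera call takes 0.05 s, during which the arm holds its last target.

### The job

The square-headed filter in the sloping bench dust extractor is due for cleaning: hold its side release button pressed in while you pull it straight out of its well, and stand it upright in the empty compartment of the aluminium tray, without forcing or dropping it. Then swing the metal flap fully shut over the well you have emptied. Leave the round-headed cartridge clipped in with its flap open, and do not shift the tile bundle in the tray or the other things on the bench.

Things in the scene. Friction and masses are not known exactly. Their poses are not given: they have to be found in the camera images.
- extractor: Grey fixed box, 133 deep (x) x 256 wide (y) x about 140 high; origin at the centre of its underside, z up, front towards its -x. Its top face slopes 25 degrees down to the front: outward normal (-0.423, 0, 0.906), up-slope direction (0.906, 0, 0.423) in this frame, reaching 52 mm up and down slope from (-5, 0, 115). Two wells open in this face. Flat rear top at height 112.
- well_left (a point): centre of the mouth of the left well (y = +60 in the extractor's frame), flush with the sloping face. Mouth 40 (along the slope) x 50 (y), 40 deep along the normal; the cartridge in it pulls out along the normal
- well_right (a point): centre of the mouth of the right well (y = -60 in the extractor's frame), the same; point only
- filter_head (a point): Centre of the filter's square grey ribbed head, 70 above its underside; axes as filter. Head 34 (x) x 44 (y), from 47 to 90 above the underside. Black release button on its +y side, centred at this height, 16 wide (x), 26 tall, 8 proud: 52 over head and button released, 44 pressed. Pinch head and button together across y to press it; keep it pinched while pulling.
- filter_button (a joint): The filter's release button: 0 = out, grows as pressed, 0.0075 m = fully in (3 N to start, 8 N fully in); springs back. A catch 55 below it moves with it and hooks under a lip in the well: unless pressed at least 6 mm the filter cannot come out
- round_cartridge_head (a point): The other cartridge, to be left alone: same underside, +y button and catch as the filter, but a round grey head 44 across narrowing to a knob, 102 tall in all. It is in the other well, 120 mm along y from the filter. Point 70 above its underside.
- flap_left (a joint): Steel flap of the left well, 60 long x 54 wide x 3; hinge along y at up-slope 33, normal 3.5 mm from the well's centre. 0 = standing open 2.05 rad from shut, about upright; grows as it closes; 2.05 = shut over the mouth. Starts at -0.2 to 0.2. Stiff (0.03 N m), stays where left. Push it shut from behind, towards the front.
- flap_right (a joint): flap of the right well, the same
- flap_left_edge (a point): middle of the free edge of the left flap, 60 mm from its hinge; point only
- flap_right_edge (a point): middle of the free edge of the right flap; point only
- tray: Open aluminium tray, fixed, 120 (x) x 190 (y) x 32 high, walls and floor 4 thick, at any yaw; a divider across its middle makes two compartments, 112 (x) x 89 (y). A wire grip on its -x side. Origin at the centre of its underside, z up.
- tray_empty (a point): centre of the floor (top side, 4 above the bench) of the empty compartment, at y = -47.5 in the tray's frame
- tile_bundle: banded bundle of tiles, 49 x 72 x 34 high, in the tray's other compartment; leave it; origin at its underside
- salt_jar: tall jar with a metal cap, 78 across x 180 high, right of and behind the extractor; origin at its underside (so for all below)
- tea_mug: mug, 78 x 112 x 92 high, left at the front
- scoop: metal scoop with wooden handle, 226 (x) x 68 x 40 high, left of the extractor
- flat_brush: flat brush, 228 (its x, lying across) x 47 x 12 high, behind the tray
- lot_marker: marker pen, 17 x 135 (y) x 16 high, lying in front of the extractor
- wind_timer: white wind-up timer, 54 x 60 x 66 high, right of the tray
- filter: The square-headed filter, 0.14 to 0.28 kg, in either well at the start. Origin at the centre of its flat underside; z runs from underside to head (at the start along the slope's outward normal), x up the slope, y as the extractor's. Lower block, pleated, 36 (x) x 46 (y) x 47 tall, of which 40 stands in the well with 2 mm play all round.
There are look-alikes about, which are no part of the job. Leave any orange look-alike of the filter alone.

How it is judged (in metres and radians):
On the way:
1. the square filter is drawn right out of its well with its button held in (value of joint filter_button above 0.005 m and distance between filter_head and well_left above 0.075 m and distance between filter_head and well_right above 0.075 m), for 0.1 s.
At the end, for the whole second after the job is handed in: The filter stands upright (within 7 degrees) and at rest on the floor of the tray's empty compartment; the flap of the well it came from is shut to within 0.12 rad; the other flap is still open (less than 0.6 rad from its built position) and the round cartridge still fully in its well (y of filter_head in the frame of tray between -0.085 and -0.012 m and x of filter_head in the frame of tray between -0.05 and 0.05 m and z of filter_head in the frame of tray between 0.068 and 0.08 m and angle between filter_head's own z axis and vertical below 0.12 rad and linear speed of filter below 0.02 m/s and ((y of round_cartridge_head in the frame of extractor below 0 m and value of joint flap_left above 1.93 rad and value of joint flap_right below 0.6 rad) or (y of round_cartridge_head in the frame of extractor above 0 m and value of joint flap_right above 1.93 rad and value of joint flap_left below 0.6 rad)) and (distance between round_cartridge_head and well_left below 0.036 m or distance between round_cartridge_head and well_right below 0.036 m)); the robot touches nothing.
It fails at once if the filter is forced against the catch or its well (over 70 N) (contact force between filter and extractor above 70 N).
It fails at once if the filter is dropped: faster than 0.7 m/s while no finger touches it (linear speed of filter above 0.7 m/s and contact force between filter and the fingers below 0.01 N).
It fails at once if the round cartridge is shifted by more than 15 mm (distance of round_cartridge_head from where it was at the start of the episode above 0.015 m).
It fails at once if the tile bundle is shifted by more than 20 mm (distance of tile_bundle from where it was at the start of the episode above 0.02 m).
It fails at once if another thing on the bench is shifted by more than 40 mm (distance of any of salt_jar, tea_mug, scoop, flat_brush, lot_marker, wind_timer from where it was at the start of the episode above 0.04 m).
It also fails if it takes over 56 s, if anything falls off the work surface, if the arm or the gripper's body presses on something with over 40 N, if the wrist force passes 120 N, or if a joint passes its speed limit or range.

## Working session

There is one attempt and no reset: what is moved stays moved. The work goes in short steps, Python scripts to look and compute and a tool call to move; the robot and the scene stay as the last step left them, time stands still between calls to the robot, and variables do not carry over. Pictures are saved under pics/ and viewed, and the job is handed in when it is done.

Besides the shell and the picture viewer there is one more tool, called after "Request:" as name(argument=value, ...), one argument or row to a line, values as JSON. send_rows: Moves the arm, as the interface text tells. Its arguments: {"type":"object","properties":{"rows":{"type":"string"},"grip_force":{"type":"number"}},"required":["rows"]}

```bash
mkdir -p pics; ls; python3 - <<'E'
from rig import ctrl,capture,nets
import cv2
s=ctrl.sense();print(s)
print(ctrl.pinch_z)
for n in ["scene","top","wrist"]:
    p=capture(n)
    cv2.imwrite(f"pics/{n}0.png",p["pixels"][:,:,::-1])
    print(n,p["intrinsics"],p.get("view",p.get("mount")),p["shot"])
    if n!="wrist":
        for t in ["extractor","well_left","well_right","filter_head","filter","round_cartridge_head","flap_left_edge","flap_right_edge","tray","tray_empty","tile_bundle","salt_jar","tea_mug","scoop","flat_brush","lot_marker","wind_timer"]:
            r=nets.spot_point(p,t)
            print(t,[(round(a["confidence"],2),[round(x) for x in a["location"]]) for a in r[:4]])
E
```

```text
pics
{'time_s': 0.0, 'joints': array([ 1.09661611e+00,  3.13430915e-01,  1.49845086e+00, -2.08551187e-05,
        1.33101564e+00, -2.23376141e-01]), 'dq': array([-1.56569835e-03,  1.05952863e-03,  1.49138253e-03,  1.28911604e-03,
       -1.63003812e-03, -8.82878553e-05]), 'tau': array([ 2.90643235e-03, -4.12280738e+01, -2.59738648e+01, -1.86766511e-05,
        4.23581965e-03, -1.39988714e-05]), 'eef_pos': array([130.17545741, 508.32888964, 230.73966335]), 'ee_rot': array([ 0.55819435, -0.43373978,  0.55902435,  0.43333665]), 'force': array([-0.30091   , -0.18418622, -0.39432245]), 'wrist_torque': array([-0.02114744, -0.05241099, -0.02112834]), 'grip_width': 0.9964183430946825}
18.700000000000003
scene [[469.66984619   0.         263.48833713]
 [  0.         469.66984619 195.96506676]
 [  0.           0.           1.        ]] [[ 7.55412031e-01 -6.55224589e-01 -5.77942696e-03 -4.38815994e+02]
 [-5.12152747e-01 -5.84916084e-01 -6.28945736e-01  3.35771098e+02]
 [ 4.08720232e-01  4.78073125e-01 -7.77427720e-01  1.61049984e+03]
 [ 0.00000000e+00  0.00000000e+00  0.00000000e+00  1.00000000
[... 1762 characters left out ...]
]
tea_mug [(0.97, [396, 416, -1])]
scoop [(0.78, [590, 408, 0]), (0.41, [477, -296, 2])]
flat_brush [(0.71, [674, -348, -1]), (0.39, [560, 235, 119])]
lot_marker [(0.72, [539, 234, 142]), (0.66, [464, 215, -3]), (0.38, [564, -522, -1])]
wind_timer [(0.82, [565, -521, 1]), (0.19, [479, -293, 5])]
wrist [[289.85715141   0.         255.73083915]
 [  0.         289.85715141 191.25084838]
 [  0.           0.           1.        ]] [[ 1.78394027e-04 -2.86592285e-01  9.58052624e-01 -1.43812048e+02]
 [-9.11840892e-04 -9.58052288e-01 -2.86592014e-01  7.22512446e+01]
 [ 9.99999568e-01 -8.22465256e-04 -4.32237370e-04 -1.44051916e+00]
 [ 0.00000000e+00  0.00000000e+00  0.00000000e+00  1.00000000e+00]] 3
```

View pics/scene0.png

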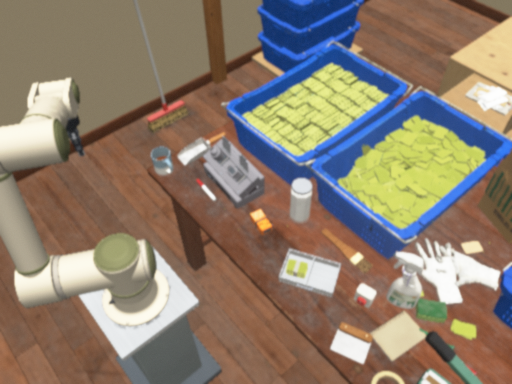

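View pics/top0.png

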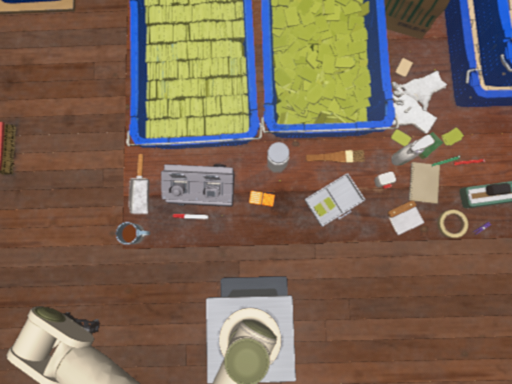

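View pics/wrist0.png

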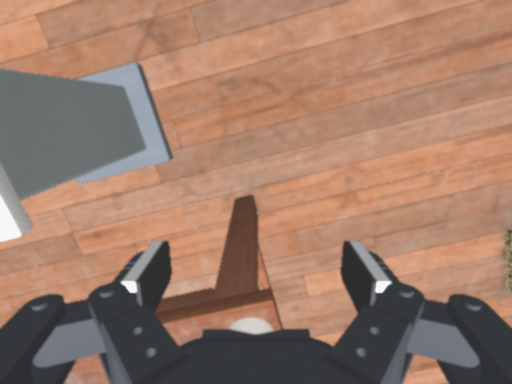

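The scene shows the extractor at (232,170). The orange look-alike lies on the bench at (262,220), the tray is at (310,271), the marker at (207,190) and the jar at (301,200). In the top view the extractor is at (198,185), with one cartridge on its left and one on its right. I'll crop in on both.

```bash
python3 - <<'E'
import cv2,numpy as np
a=cv2.imread("pics/top0.png")[150:230,145:245]; b=cv2.imread("pics/scene0.png")[125:215,185:285]
a=cv2.resize(a,None,fx=4,fy=4,interpolation=cv2.INTER_CUBIC);b=cv2.resize(b,None,fx=4,fy=4,interpolation=cv2.INTER_CUBIC)
a=cv2.copyMakeBorder(a,0,40,0,0,cv2.BORDER_CONSTANT)
cv2.imwrite("pics/crop1.png",np.hstack([a,b]))
E
```

```text
(no output)
```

View pics/crop1.png

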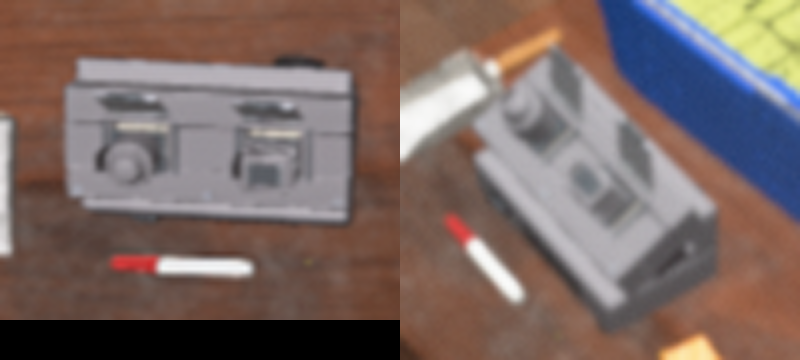

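The square grey head is in the right well (top pixel ~(211,191)). Things it could be taken for:
- The round cartridge in the left well, top (177,189).
- The orange block on the bench, top (262,198).
- The timer, top (387,180).

By the description and the crop (square ribbed head on the right), I choose the right well. Next I'll fit the extractor and tray poses.

```bash
cat > h.py <<'E'
import numpy as np
from scipy.spatial.transform import Rotation as R
from scipy.optimize import least_squares
from rig import ctrl,capture,nets
import cv2
N=np.array([-.4226,0,.9063]);U=np.array([.9063,0,.4226])
def rot(q): q=np.asarray(q);return R.from_quat([q[1],q[2],q[3],q[0]])
def pose():
    s=ctrl.sense();return np.array(s["eef_pos"]),rot(s["ee_rot"]).as_matrix(),s
def shift(target):  # cm in tool axes
    p,M,s=pose();return np.round(M.T@(np.array(target)-p)/10,2)
def wristcam(img,p,M):
    T=np.eye(4);T[:3,:3]=M;T[:3,3]=p
    return np.linalg.inv(T@img["mount"])
def proj(V,K,P):
    c=V[:3,:3]@np.asarray(P).T+V[:3,3:];u=K@c;return (u[:2]/u[2]).T
def W(pose4,loc): # x,y,z,yaw(deg)
    return R.from_euler('z',pose4[3],degrees=True).apply(loc)+np.array(pose4[:3])
E
python3 - <<'E'
from h import *
loc={'e':[0,0,0],'wl':[-5,60,115],'wr':[-5,-60,115]}
loc={k:np.array(v,float) for k,v in loc.items()}
loc['rh']=loc['wl']+30*N; loc['fh']=loc['wr']+30*N
obs=[('e',(559,168,-4)),('e',(556,170,-5)),('wl',(557,233,113)),('wl',(558,235,118)),('wr',(548,116,117)),('wr',(548,113,115)),('fh',(532,114,141)),('fh',(530,115,140)),('rh',(542,234,140)),('rh',(541,232,141))]
f=lambda q:np.concatenate([W(q,loc[k])-o for k,o in obs])
r=least_squares(f,[557,170,0,0]);print(r.x,np.abs(r.fun).max())
for k in loc:print(k,W(r.x,loc[k]))
# tray
lt={'t':[0,0,0],'te':[0,-47.5,4],'tb':[0,47.5,4]}
ob=[('t',(503,-336,-2)),('t',(502,-335,1)),('te',(525,-381,6)),('te',(529,-373,6)),('tb',(477,-294,7)),('tb',(478,-294,4))]
g=lambda q:np.concatenate([W(q,np.array(lt[k]))-o for k,o in ob])
for y0 in(0,30,180):
  r=least_squares(g,[502,-336,0,y0]);print(r.x,r.cost)
p,M,s=pose();print(p,M)
fh=W([557,170,0,-4.9],loc['fh']);print(shift(fh+[-30,0,150]))
E
```

```text
[556.13874179 172.23330817  -1.27559967  -4.84838557] 4.275599668535492
e [556.13874179 172.23330817  -1.27559967]
wl [556.22779294 232.44121521 113.72440033]
wr [546.08547224 112.87059452 113.72440033]
rh [543.59515686 233.51275139 140.91340033]
fh [533.45283617 113.94213071 140.91340033]
[ 502.33333333 -335.5           1.           30.81124414] 30.13613067739835
[ 502.33333333 -335.5           1.           30.81124353] 30.13613067739062
[ 502.33333333 -335.5           1.00000003   30.81123988] 30.136130677365998
[130.33429861 508.5937619  231.3033009 ] [[ 2.82466181e-05 -9.68704678e-01  2.48216127e-01]
 [ 2.89082664e-05  2.48216128e-01  9.68704678e-01]
 [-9.99999999e-01 -2.01871332e-05  3.50148390e-05]]
[ -6.09 -46.07 -29.16]
```

Request:
send_rows(
  rows="1 -6 -12 -8 -0.5;1 -6 -24 -15 -1;1 -6 -46 -29 -1.9;1 -6 -46 -29 -1.9;1 -6 -46 -29 -1.9;1 -6 -46 -29 -1.9;1 -6 -46 -29 -1.9;1 -6 -46 -29 -1.9;1 -6 -46 -29 -1.9;1 -6 -46 -29 -1.9;1 -6 -46 -29 -1.9;1 -6 -46 -29 -1.9",
  grip_force=30,
)

```text
time_s: 3.05
eef_pos: [506.7, 109.5, 290.7]
ee_rot: [0.522, -0.477, 0.522, 0.477]
force: [0.1, -0.2, 0.4]
grip_width: 0.999
```

```bash
python3 - <<'E'
from h import *
p,M,s=pose();img=capture("wrist")
cv2.imwrite("pics/w1.png",img["pixels"][:,:,::-1])
print(p,M[:,2],s["joints"])
for t in ["well_right","filter_head","round_cartridge_head","flap_right_edge","flap_left_edge","extractor"]:
    print(t,[(round(a["confidence"],2),np.round(a["location"],1)) for a in nets.spot_point(img,t)[:3]])
V=wristcam(img,p,M);K=img["intrinsics"]
q=[556.1,172.2,0,-4.85]
im=img["pixels"][:,:,::-1].copy()
wr=np.array([-5,-60,115.])
def box(pts,c):
    P=np.array([W(q,x) for x in pts]);uv=proj(V,K,P).astype(int);cv2.polylines(im,[uv.reshape(-1,1,2)],True,c,1)
box([wr+a*U+np.array([0,b,0]) for a,b in((20,25),(20,-25),(-20,-25),(-20,25))],(0,0,255))
box([wr+a*U+np.array([0,b,0])+50*N for a,b in((17,22),(17,-22),(-17,-22),(-17,22))],(0,255,0))
cv2.imwrite("pics/w1o.png",im)
E
```

```text
[506.70497588 109.51023187 290.73500459] [ 9.01822043e-02  9.95924860e-01 -9.18325437e-04] [-1.29505108e-02  2.62132176e-01  1.41040895e+00 -9.33337540e-04
  1.46895582e+00 -1.49334714e+00]
well_right []
filter_head [(0.72, array([541. , 234. , 143.2])), (0.66, array([530.4, 115.3, 140.9])), (0.6, array([506.4, -84.4,  20. ]))]
round_cartridge_head [(0.91, array([541.6, 234.1, 143.9]))]
flap_right_edge [(0.78, array([578.8, 112.7, 194.3]))]
flap_left_edge [(0.65, array([592.3, 230.5, 192.1]))]
extractor [(0.97, array([556.1, 171.7,  -2.4]))]
```

View pics/w1o.png

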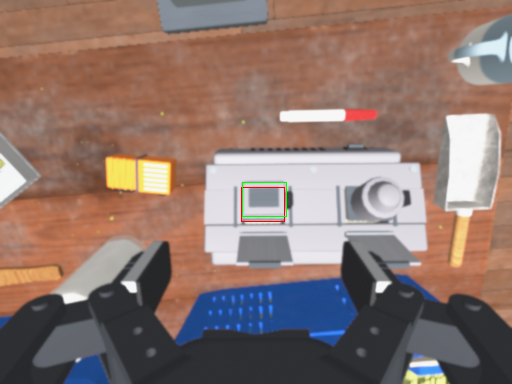

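```bash
python3 - <<'E'
import cv2,numpy as np
a=cv2.imread("pics/w1o.png")[140:270,200:330];b=cv2.imread("pics/w1.png")[140:270,200:330]
cv2.imwrite("pics/w1c.png",cv2.resize(np.hstack([b,a]),None,fx=3,fy=3,interpolation=cv2.INTER_CUBIC))
E
```

```text
(no output)
```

View pics/w1c.png

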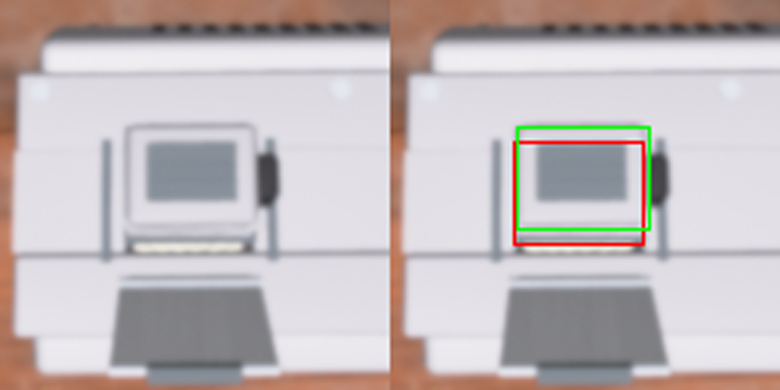

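```bash
python3 - <<'E'
from h import *
q=[556.1,172.2,0,-4.85]
t=W(q,[-18.5,-60,127]);print(t,shift(t))
E
```

```text
[532.59339512 113.97895976 127.        ] [16.46 -2.91  0.2 ]
```

Request:
send_rows(
  rows="1 0 -2.9 0.2 0;1 4 -2.9 0.2 0;1 8 -2.9 0.2 0;1 11 -2.9 0.2 0;1 13 -2.9 0.2 0;1 13 -2.9 0.2 0",
)

```text
time_s: 4.0
eef_pos: [531.4, 113.7, 159.1]
ee_rot: [0.519, -0.477, 0.522, 0.48]
force: [-0.2, 0.6, 0.7]
grip_width: 1.002
```

```bash
python3 - <<'E'
from h import *
p,M,s=pose();img=capture("wrist")
cv2.imwrite("pics/w2.png",img["pixels"][:,:,::-1])
q=[556.1,172.2,0,-4.85]
t=W(q,[-18.5,-60,127]);print(p,s["force"],shift(t),M[:,2])
E
```

```text
[531.42628233 113.66583062 159.05561176] [-0.22381983  0.6464511   0.69185705] [ 3.41 -0.02  0.04] [ 8.38681312e-02  9.96476799e-01 -3.55327749e-04]
```

View pics/w2.png

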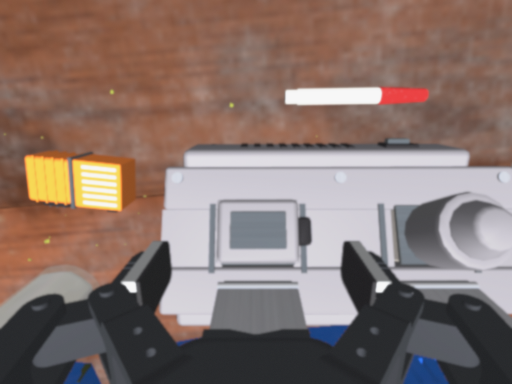

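The square head (218–300, 200–268) sits midway between the fingers, with its button at (304,231) on the +y side. I'll descend and close.

Request:
send_rows(
  rows="1 1.6 0 0 0;1 3.2 0 0 0;1 3.2 0 0 0;0 3.2 0 0 0;0 3.2 0 0 0;0 3.2 0 0 0;0 3.2 0 0 0;0 3.2 0 0 0;0 3.2 0 0 0",
  grip_force=30,
)

```text
time_s: 4.95
eef_pos: [533.8, 113.3, 130.8]
ee_rot: [0.522, -0.479, 0.52, 0.478]
force: [-0.6, 1.6, 7.3]
grip_width: 0.509
```

```bash
python3 - <<'E'
from h import *
p,M,s=pose();img=capture("wrist")
cv2.imwrite("pics/w3.png",img["pixels"][:,:,::-1])
print(p,s["force"],s["grip_width"]*85)
E
```

```text
[533.84650157 113.28696315 130.7977504 ] [-0.58443816  1.58665363  7.28899096] 43.28012557687001
```

View pics/w3.png

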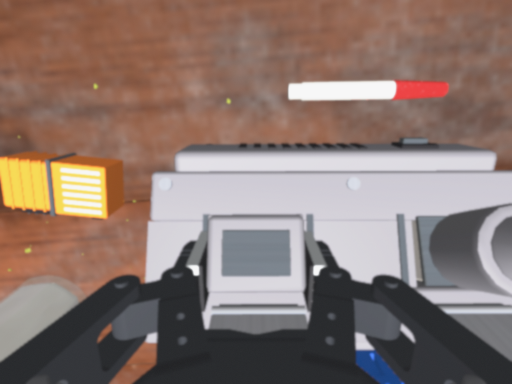

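The gap is 43 mm, so the button is fully in. I'll pull a little along the normal and check the force.

Request:
send_rows(
  rows="0 -0.45 0.21 0 0;0 -0.91 0.42 0 0;0 -1.36 0.63 0 0;0 -1.8 0.84 0 0",
)

```text
time_s: 5.4
eef_pos: [524.9, 113.6, 147.9]
ee_rot: [0.521, -0.479, 0.521, 0.478]
force: [6.1, -1.2, -2.1]
grip_width: 0.514
```

Request:
send_rows(
  rows="0 -0.5 0.2 0 0;0 -1 0.42 0 0;0 -1.5 0.64 0 0;0 -2 0.87 0 0;0 -2.5 1.1 0 0;0 -3 1.33 0 0;0 -4 1.8 0 0;0 -5.5 2.5 0 0;0 -7 2.7 0 0;0 -8.5 2.7 0 0;0 -8.5 2.7 0 0",
)

```text
time_s: 6.5
eef_pos: [498.1, 116.1, 234.5]
ee_rot: [0.522, -0.479, 0.52, 0.477]
force: [0.2, -0.2, -1.5]
grip_width: 0.509
```

```bash
python3 - <<'E'
from h import *
p,M,s=pose();img=capture("wrist")
cv2.imwrite("pics/w4.png",img["pixels"][:,:,::-1])
print(p,s["force"],s["grip_width"]*85)
img=capture("scene");cv2.imwrite("pics/s4.png",cv2.resize(img["pixels"][90:220,150:330,::-1],None,fx=4,fy=4,interpolation=cv2.INTER_CUBIC))
for t in ["filter_head","filter"]:
    print(t,[(round(a["confidence"],2),np.round(a["location"],1)) for a in nets.spot_point(img,t)[:3]])
E
```

```text
[498.14799955 116.12433673 234.51827436] [ 0.19381039 -0.24567675 -1.4886575 ] 43.306231862023516
filter_head [(0.72, array([511.9, -84.3,  18.7])), (0.72, array([529.5, 114.4, 179.3])), (0.68, array([493.6, 116.7, 244.7]))]
filter [(0.65, array([523.2, -16.8,  21.8])), (0.61, array([529.8, 112.8, 180.4]))]
```

View pics/w4.png

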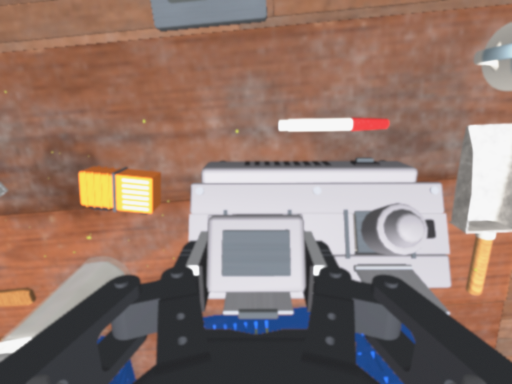

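View pics/s4.png

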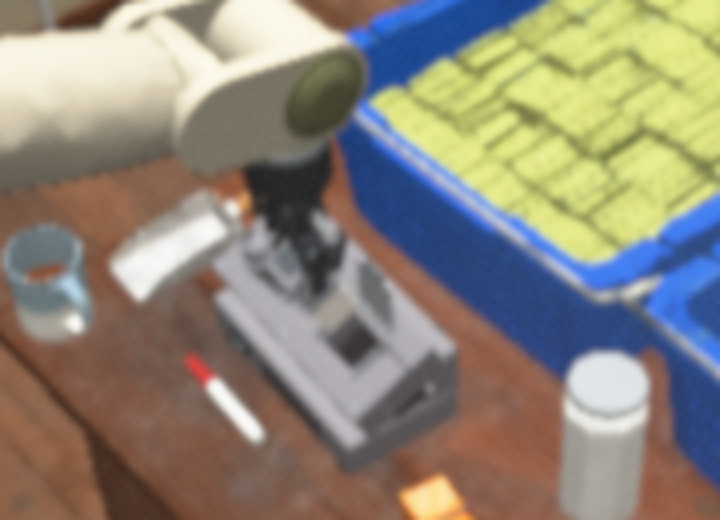

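The filter is fully out, with the button still in at 43 mm. The well is empty and the round cartridge is untouched at (400,230). I'll carry the filter over the tray, turned to the tray's yaw.

Request:
send_rows(
  rows="0 -1 -0.3 -2 -0.3;0 -2 -0.7 -5.5 -1;0 -2 -1 -9.5 -2;0 -2 -1.4 -14 -3;0 -2 -1.8 -18.5 -4;0 -2 -2.2 -23 -5;0 -2 -2.6 -27.5 -6;0 -2 -3 -32 -7;0 -2 -3.4 -36 -7.1;0 -2 -3.8 -40 -7.1;0 -2 -4 -43 -7.1;0 -2 -4 -44.4 -7.1",
  grip_force=30,
)

```text
time_s: 7.9
eef_pos: [499.9, -331.3, 250.8]
ee_rot: [0.351, -0.613, 0.352, 0.614]
force: [-0.6, 0.4, -1.8]
grip_width: 0.508
```

Request:
send_rows(
  rows="0 0 0 0 0;0 0 0 0 0",
)

```text
time_s: 8.1
eef_pos: [500.8, -327.9, 252.0]
ee_rot: [0.35, -0.614, 0.351, 0.615]
force: [0.4, -0.3, -2.0]
grip_width: 0.51
```

```bash
python3 - <<'E'
from h import *
p,M,s=pose();img=capture("wrist")
cv2.imwrite("pics/w5.png",img["pixels"][:,:,::-1])
print(p,M[:,2],s["force"],s["grip_width"]*85)
for t in ["tray","tray_empty","tile_bundle","wind_timer","flat_brush"]:
    print(t,[(round(a["confidence"],2),np.round(a["location"],1)) for a in nets.spot_point(img,t)[:3]])
V=wristcam(img,p,M);K=img["intrinsics"];im=img["pixels"][:,:,::-1].copy()
q=[502.3,-335.5,0,30.8]
for pts in ([(-60,-95,32),(60,-95,32),(60,95,32),(-60,95,32)],[(-56,-91,4),(56,-91,4),(56,-2,4),(-56,-2,4)]):
    P=np.array([W(q,x) for x in pts]);cv2.polylines(im,[proj(V,K,P).astype(int).reshape(-1,1,2)],True,(0,0,255),1)
cv2.imwrite("pics/w5o.png",im)
img=capture("scene");cv2.imwrite("pics/s5.png",cv2.resize(img["pixels"][180:330,220:400,::-1],None,fx=4,fy=4,interpolation=cv2.INTER_CUBIC))
for t in ["tray_empty","filter_head","filter"]:
    print(t,[(round(a["confidence"],2),np.round(a["location"],1)) for a in nets.spot_point(img,t)[:4]])
E
```

```text
[ 500.77435493 -327.88680304  251.95942592] [-0.50864746  0.86097446  0.0008614 ] [ 0.36314925 -0.33395289 -1.95602159] 43.33600239459377
tray [(0.9, array([ 503.1, -333.8,   -3.2])), (0.62, array([ 525.8, -374.9,    4. ]))]
tray_empty [(0.85, array([ 526.3, -371.6,    4.2]))]
tile_bundle [(0.87, array([ 478.1, -295.7,    1.2]))]
wind_timer [(0.88, array([ 569.2, -525.5,    2.3]))]
flat_brush [(0.8, array([ 670.9, -347.3,   -1.6]))]
tray_empty [(0.83, array([ 527.1, -378.9,    6. ]))]
filter_head [(0.81, array([507.4, -84.1,  17.6])), (0.62, array([ 500.2, -329.9,  265.7])), (0.52, array([ 478. , -294.6,    3.3])), (0.43, array([ 526.7, -379.4,    4.2]))]
filter [(0.78, array([524.5, -17.6,  21.4])), (0.49, array([ 527.4, -315.7,  198.7]))]
```

View pics/w5o.png

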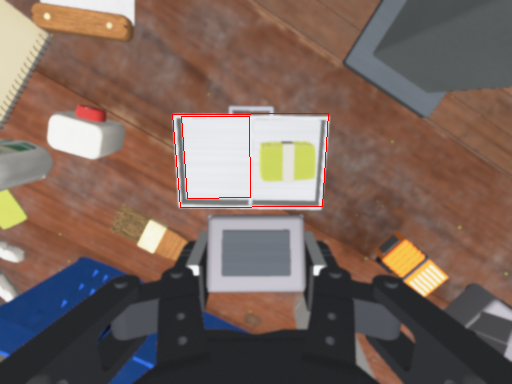

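View pics/s5.png

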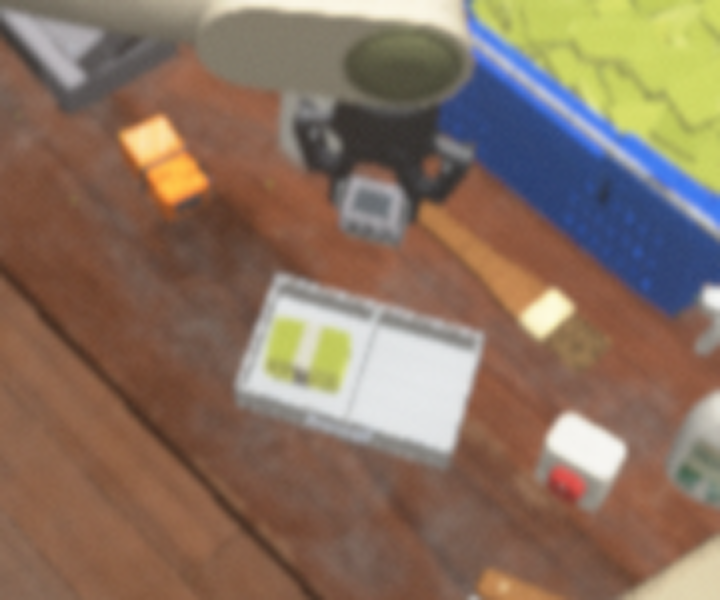

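The tray overlay matches the picture: the empty compartment is at (181–251, 117–198) and the tile bundle at (287,160). I'll work out the set-down point. The filter hangs about 25° off vertical towards the tray's −x, so I'll set its lower edge down and pivot it upright.

```bash
python3 - <<'E'
from h import *
q=[502.5,-335.2,0,30.7]
t=W(q,[-45,-47.5,76]);print(t,shift(t))
E
```

```text
[ 488.05743638 -399.01741421   76.        ] [17.64  4.64 -5.4 ]
```

Request:
send_rows(
  rows="0 0 2 -2.5 0;0 2 4 -5 0;0 5 4.6 -5.4 0;0 9 4.6 -5.4 0;0 12.5 4.6 -5.4 0;0 15 4.6 -5.4 0;0 16.2 4.6 -5.4 0;0 16.2 4.6 -5.4 0;0 16.2 4.6 -5.4 0",
)

```text
time_s: 9.5
eef_pos: [503.1, -385.4, 90.9]
ee_rot: [0.351, -0.606, 0.372, 0.609]
force: [-0.6, -0.5, -0.9]
grip_width: 0.511
```

```bash
python3 - <<'E'
from h import *
p,M,s=pose();img=capture("wrist")
cv2.imwrite("pics/w6.png",img["pixels"][:,:,::-1])
print(p,M[:,2],s["force"],s["grip_width"]*85)
q=[502.5,-335.2,0,30.7]
print(shift(W(q,[-45,-47.5,76])))
img=capture("scene");cv2.imwrite("pics/s6.png",cv2.resize(img["pixels"][210:330,240:400,::-1],None,fx=5,fy=5,interpolation=cv2.INTER_CUBIC))
E
```

```text
[ 503.117812   -385.38496207   90.85532475] [-0.47680003  0.87894463 -0.01086633] [-0.5864025  -0.52349839 -0.8988034 ] 43.40755078442884
[ 1.58  1.94 -0.45]
```

View pics/w6.png

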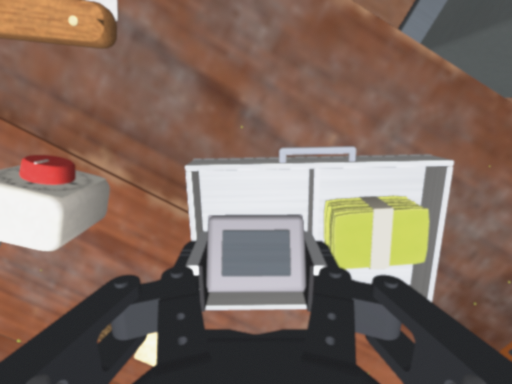

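View pics/s6.png

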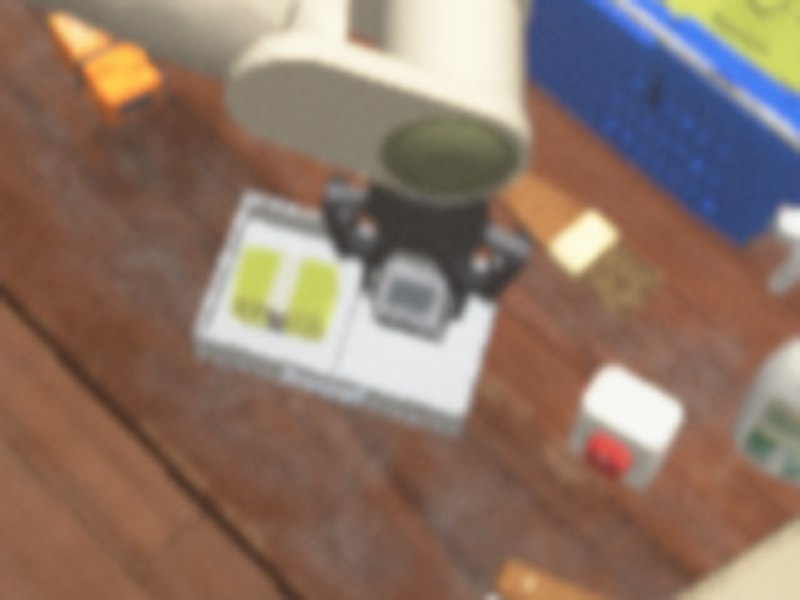

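```bash
python3 - <<'E'
from h import *
p,M,s=pose();print(np.round(s["joints"],3),s["dq"],p,M,s["tau"],s["wrist_torque"])
E
```

```text
[-0.826  0.679  1.308 -0.033  1.15  -2.88 ] [ 0.00106455  0.00158024  0.00665315 -0.00069224 -0.0029581   0.00089601] [ 503.21069714 -385.44860351   91.21523261] [[-0.01953553 -0.87877387 -0.47683839]
 [-0.02386167 -0.47638376  0.87891361]
 [-0.99952438  0.02854821 -0.0116626 ]] [-3.81411798e-02 -5.55979586e+01 -2.44052035e+01 -7.60191609e-02
 -3.42330721e-03  8.50827496e-05] [-0.03924611  0.01136133 -0.04144688]
```

Request:
send_rows(
  rows="0 0 0 0 0;0 0 0 0 0;0 0 0 0 0",
)

```text
time_s: 9.9
eef_pos: [502.7, -384.9, 89.8]
ee_rot: [0.351, -0.605, 0.372, 0.61]
force: [1.0, 0.5, -2.7]
grip_width: 0.512
```

The wrist joint J6 is at its limit of −2.88, so the arm couldn't reach that pose at this yaw. I'll back off upward and take a yaw of about 15° instead, since any yaw will do in the compartment.

Request:
send_rows(
  rows="0 -1 0 0 0.8;0 -3 0 0 1.6;0 -4 0 0 2.4;0 -4 0 0 3.1;0 -4 0 0 3.1;0 -4 0 0 3.1",
)

```text
time_s: 10.5
eef_pos: [503.4, -383.9, 129.2]
ee_rot: [0.429, -0.552, 0.451, 0.555]
force: [0.5, 0.5, -2.2]
grip_width: 0.511
```

```bash
python3 - <<'E'
from h import *
p,M,s=pose();print(np.round(s["joints"],3),p,M)
q=[502.5,-335.2,0,30.7]
yaw=np.degrees(np.arctan2(-M[0,2],M[1,2]));print(yaw)
# want upright filter centre in tray near (-14,-47.5): edge-centre = c -18*fx ; TCP = edge -11.4 fx
c=W(q,[-10,-47.5,0]);fx=-M[:,1]
t=c-29.4*fx; 
for z in(90,): t[2]=z;print(t,shift(t))
E
```

```text
[-0.824  0.639  1.272 -0.032  1.23  -2.612] [ 503.35393659 -383.89265352  129.19287905] [[-0.02187912 -0.97381936 -0.2262679 ]
 [-0.02131003 -0.2258164   0.97393677]
 [-0.99953348  0.02613065 -0.01581146]]
13.07911024604343
[ 489.52197674 -387.78741419   90.        ] [ 3.96  1.33 -0.  ]
```

Request:
send_rows(
  rows="0 1 1.3 0 0;0 3 1.3 0 0;0 4 1.3 0 0;0 5 1.3 0 0;0 5.5 1.3 0 0;0 5.5 1.3 0 0;0 5.5 1.3 0 0",
)

```text
time_s: 11.2
eef_pos: [489.9, -388.3, 75.3]
ee_rot: [0.429, -0.552, 0.451, 0.554]
force: [-0.4, -0.5, -2.3]
grip_width: 0.51
```

```bash
python3 - <<'E'
from h import *
p,M,s=pose();print(np.round(s["joints"],3),p,M[:,0],s["force"])
img=capture("wrist")
cv2.imwrite("pics/w7.png",img["pixels"][:,:,::-1])
E
```

```text
[-0.845  0.681  1.351 -0.034  1.107 -2.627] [ 489.89142461 -388.25053315   75.25343297] [-0.02101653 -0.02222224 -0.99953213] [-0.35569896 -0.50255458 -2.2564628 ]
```

View pics/w7.png

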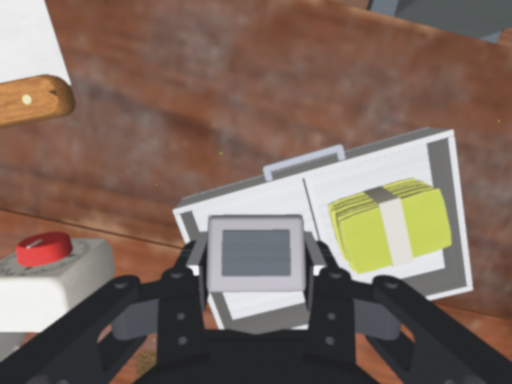

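Request:
send_rows(
  rows="0 0.3 0 0 0;0 0.6 0 0 0;0 0.8 0 0 0;0 0.9 0 0 0;0 0.9 0 0 0",
  grip_force=20,
)

```text
time_s: 11.75
eef_pos: [489.3, -388.3, 65.6]
ee_rot: [0.43, -0.552, 0.451, 0.555]
force: [0.4, 0.2, -2.3]
grip_width: 0.51
```

Request:
send_rows(
  rows="0 0.2 0 0 0;0 0.3 0 0 0;0 0.4 0 0 0;0 0.4 0 0 0",
)

```text
time_s: 12.15
eef_pos: [489.7, -388.6, 64.0]
ee_rot: [0.429, -0.553, 0.451, 0.554]
force: [-3.6, 4.4, 13.9]
grip_width: 0.508
```

Contact at 64 mm with about 16 N, as predicted. Now I'll pivot it about the lower edge.

Request:
send_rows(
  rows="0 0 -0.3 0 0;0 0 -0.6 0 0;0 -0.05 -0.9 0 0;0 -0.05 -1.2 0 0;0 -0.05 -1.5 0 0;0 -0.05 -1.8 0 0",
  grip_force=20,
)

```text
time_s: 12.75
eef_pos: [506.8, -385.0, 63.5]
ee_rot: [0.429, -0.552, 0.451, 0.554]
force: [-4.2, 0.5, 9.0]
grip_width: 0.512
```

```bash
python3 - <<'E'
from h import *
p,M,s=pose();print(p,M[:,0],s["force"],s["grip_width"]*85)
img=capture("wrist")
cv2.imwrite("pics/w8.png",img["pixels"][:,:,::-1])
img=capture("scene");cv2.imwrite("pics/s8.png",cv2.resize(img["pixels"][210:330,240:400,::-1],None,fx=5,fy=5,interpolation=cv2.INTER_CUBIC))
E
```

```text
[ 506.79456401 -384.97282513   63.50810858] [-0.02168089 -0.02337045 -0.99949175] [-4.21854292  0.48260773  8.95678975] 43.55699341977696
```

View pics/w8.png

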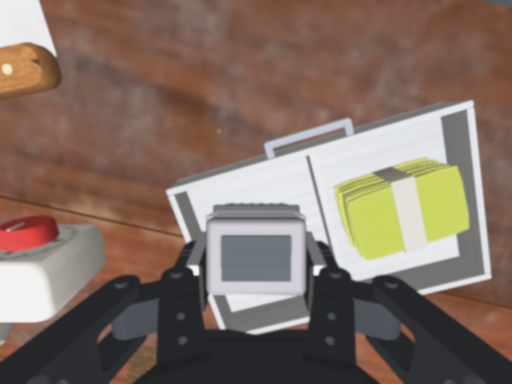

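View pics/s8.png

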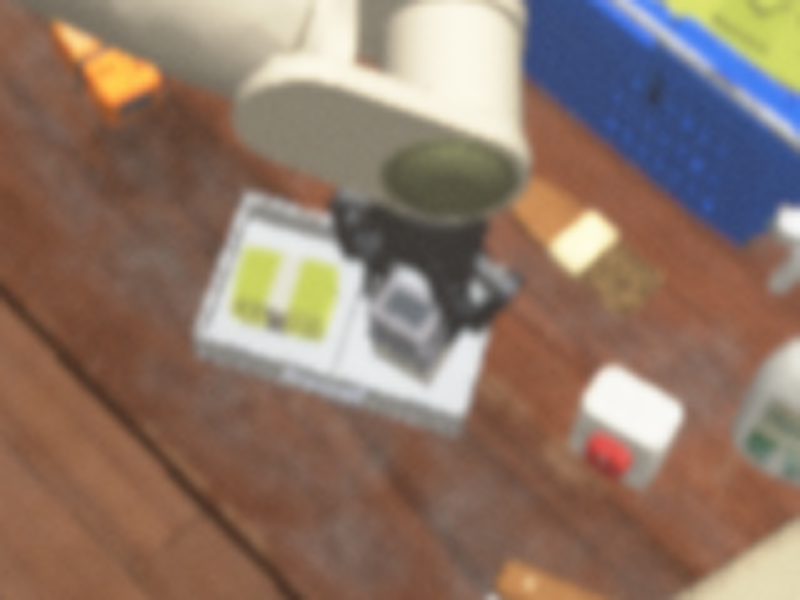

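The filter is pivoting: its front ribs now show at (255,211) in the wrist view. I'll carry on to upright.

Request:
send_rows(
  rows="0 0 -0.3 0 0;0 0.05 -0.6 0 0;0 0.1 -0.9 0 0;0 0.15 -1.2 0 0;0 0.2 -1.5 0 0;0 0.25 -1.7 0 0;0 0.25 -1.7 0 0",
  grip_force=20,
)

```text
time_s: 13.55
eef_pos: [523.5, -381.0, 60.1]
ee_rot: [0.429, -0.552, 0.451, 0.554]
force: [-2.4, 0.4, 6.3]
grip_width: 0.512
```

```bash
cat > tilt.py <<'E'
from h import *
import sys
n=sys.argv[1]
p,M,s=pose();print(p,M[:,0],s["force"],s["grip_width"]*85)
img=capture("wrist")
cv2.imwrite(f"pics/w{n}.png",img["pixels"][:,:,::-1])
q=[502.5,-335.2,0,30.7]
img=capture("scene");cv2.imwrite(f"pics/s{n}.png",cv2.resize(img["pixels"][210:330,240:400,::-1],None,fx=5,fy=5,interpolation=cv2.INTER_CUBIC))
for t in ["filter_head","filter"]:
    for a in nets.spot_point(img,t)[:4]:
        l=R.from_euler('z',-q[3],degrees=True).apply(np.array(a["location"])-q[:3]);print(t,round(a["confidence"],2),np.round(a["location"]),"tray",np.round(l))
E
python3 tilt.py 9
```

```text
[ 523.52595601 -381.049991     60.09045263] [-0.02135802 -0.02314357 -0.99950398] [-2.42773818  0.38252837  6.33148654] 43.55338554975226
filter_head 0.87 [510. -82.  16.] tray [136. 214.  16.]
filter_head 0.74 [ 518. -382.   75.] tray [-10. -48.  75.]
filter 0.69 [527. -20.  21.] tray [182. 259.  21.]
filter 0.54 [ 522. -384.    4.] tray [ -8. -51.   4.]
```

View pics/w9.png

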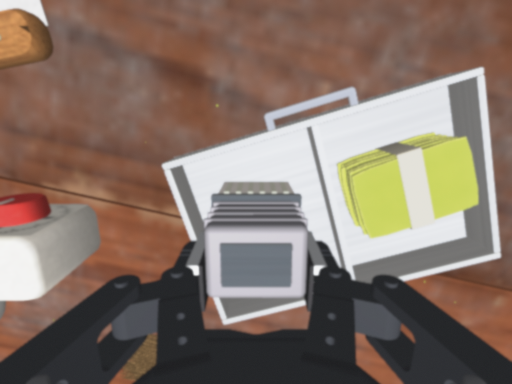

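View pics/s9.png

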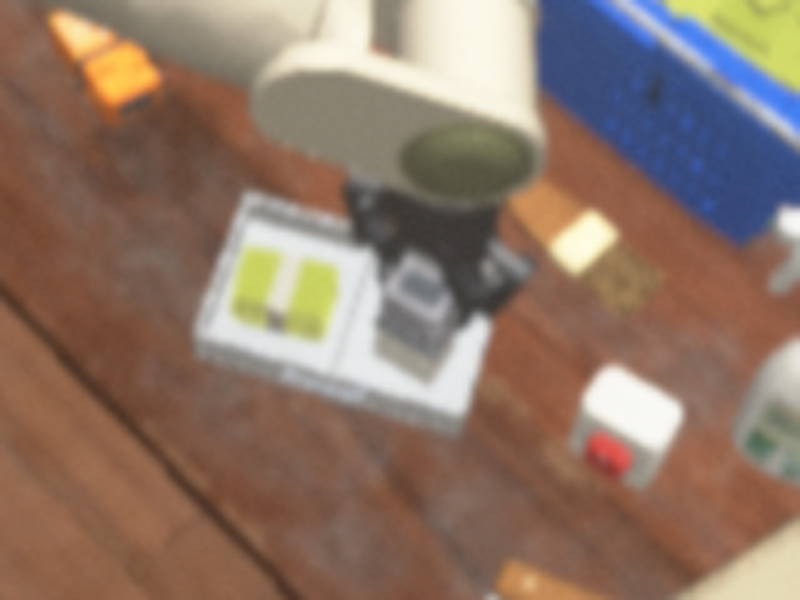

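The filter looks upright, with the nets giving the head directly over the origin (z 75 and 4). I'll release gradually and shift the tool towards the button side so the spring doesn't tip it.

Request:
send_rows(
  rows="0.53 0 -0.1 0.05 0;0.55 0 -0.1 0.15 0;0.57 0 -0.1 0.25 0;0.59 0 -0.1 0.33 0;0.61 0 -0.1 0.42 0;0.64 0 -0.1 0.5 0;0.68 0 -0.1 0.5 0;0.72 0 -0.1 0.5 0;0.72 0 -0.1 0.5 0",
)

```text
time_s: 14.65
eef_pos: [523.2, -375.4, 58.7]
ee_rot: [0.43, -0.552, 0.451, 0.555]
force: [0.1, -0.7, -0.1]
grip_width: 0.72
```

```bash
python3 tilt.py 10
```

```text
[ 523.16820533 -375.42612063   58.70273143] [-0.02176821 -0.02145973 -0.9995327 ] [ 0.08980345 -0.70841984 -0.10443422] 61.22443899815389
filter_head 0.82 [ 517. -383.   72.] tray [-12. -48.  72.]
filter_head 0.63 [508. -83.  14.] tray [134. 213.  14.]
filter 0.89 [ 521. -385.    2.] tray [ -9. -53.   2.]
filter 0.53 [524. -19.  22.] tray [180. 261.  22.]
```

View pics/w10.png

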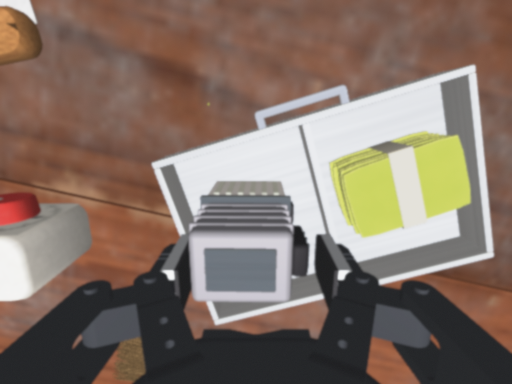

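View pics/s10.png

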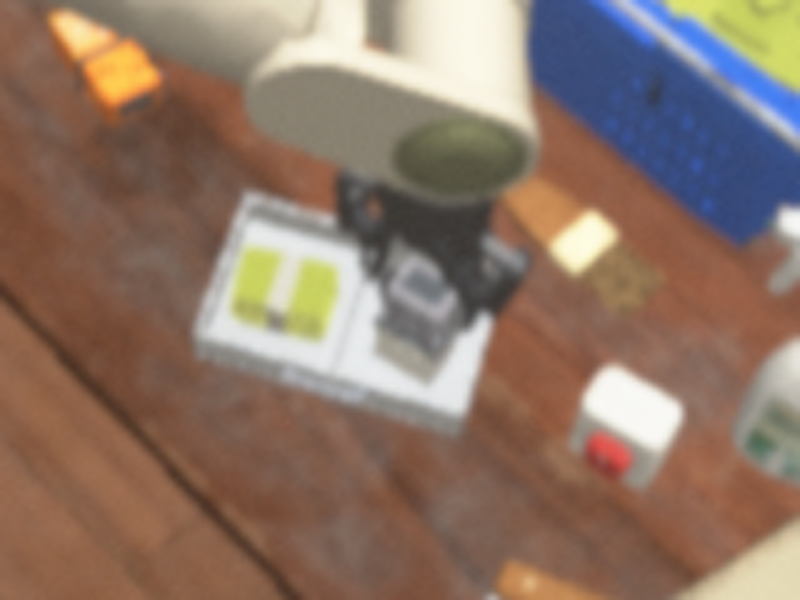

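Request:
send_rows(
  rows="0.85 0 0 0 0;1 0 0 0 0;1 0 0 0 0;1 -2 0 0 0;1 -5 0 0 0;1 -9 0 0 0;1 -13 0 0 0;1 -16 0 0 0;1 -16 0 0 0;1 -16 0 0 0",
)

```text
time_s: 15.85
eef_pos: [526.6, -371.9, 218.6]
ee_rot: [0.43, -0.552, 0.451, 0.554]
force: [-0.4, -0.6, -0.0]
grip_width: 0.998
```

```bash
python3 tilt.py 11
```

```text
[ 526.64579935 -371.9368307   218.59203923] [-0.02136323 -0.02179735 -0.99953414] [-0.4103819  -0.58988885 -0.02303864] 84.80636511707922
filter_head 0.93 [509. -80.  17.] tray [136. 216.  17.]
filter_head 0.9 [ 516. -385.   74.] tray [-14. -49.  74.]
filter 0.81 [ 520. -385.    3.] tray [-10. -52.   3.]
filter 0.74 [524. -18.  24.] tray [180. 262.  24.]
```

View pics/w11.png

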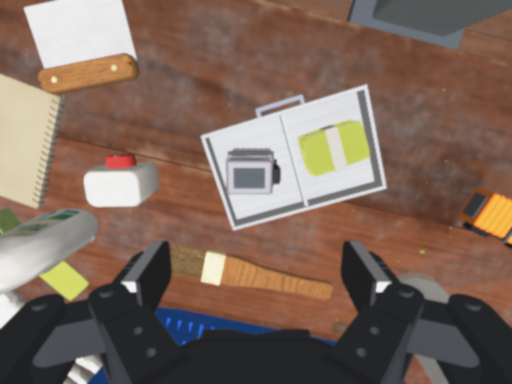

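View pics/s11.png

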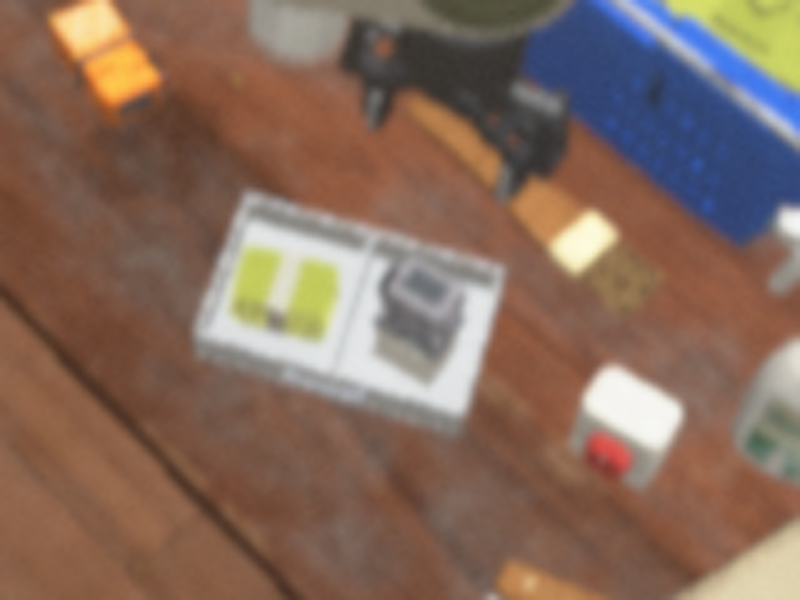

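The filter stands at tray (−14,−49), head z 74. In the wrist view it sits in the compartment at (250,172), clear of the tiles. Next is the flap, so I'll work out its geometry and check the clearance to the blue bin behind.

```bash
python3 - <<'E'
from h import *
img=capture("top");V=img["view"];K=img["intrinsics"]
for z in(0,100,200,250):
    # ray through (200,143)
    d=np.linalg.inv(K)@[200,143,1];C=-V[:3,:3].T@V[:3,3];r=V[:3,:3].T@d;print(z,C+r*(z-C[2])/r[2])
q=[556.1,172.2,0,-4.85]
t=W(q,[58,-60,265]);print(t,shift(t))
cv2.imwrite("pics/t12.png",cv2.resize(img["pixels"][110:230,130:380,::-1],None,fx=3,fy=3,interpolation=cv2.INTER_CUBIC))
E
```

```text
0 [748.06271682 178.20314854   0.        ]
100 [720.73423757 161.97385038 100.        ]
200 [693.40575832 145.74455222 200.        ]
250 [679.74151869 137.62990314 250.        ]
[608.81948359 107.51108248 265.        ] [ -5.91 -18.65  44.78]
```

View pics/t12.png

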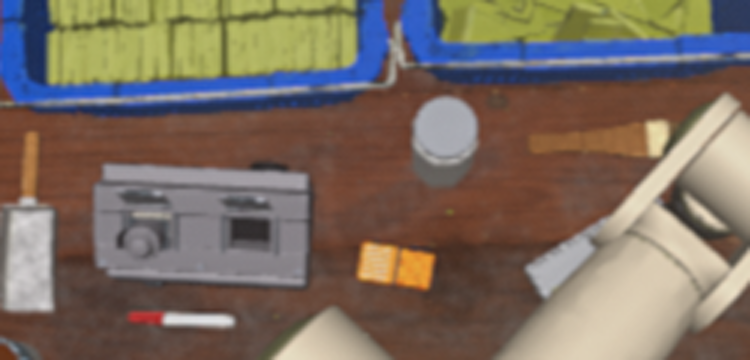

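Request:
send_rows(
  rows="0 -3 -1 2 0;0 -6 -3 6 0.5;0 -6 -5 10.5 1;0 -6 -7 15 1.5;0 -6 -9 19.5 2;0 -6 -11 24 2.5;0 -6 -13 28.5 3;0 -6 -15 33 3.6;0 -6 -17 37 3.6;0 -6 -18.6 41 3.6;0 -6 -18.6 44.8 3.6;0 -6 -18.6 44.8 3.6",
)

```text
time_s: 17.3
eef_pos: [607.6, 111.7, 265.9]
ee_rot: [0.509, -0.479, 0.531, 0.479]
force: [0.0, -0.7, 0.3]
grip_width: 0.0
```

```bash
python3 - <<'E'
from h import *
p,M,s=pose();img=capture("wrist")
cv2.imwrite("pics/w12.png",img["pixels"][:,:,::-1])
q=[556.1,172.2,0,-4.85]
print(p,M[:,2],M[:,0],s["joints"])
for t in ["flap_right_edge","flap_left_edge","extractor"]:
    for a in nets.spot_point(img,t)[:2]:
        print(t,round(a["confidence"],2),np.round(R.from_euler('z',4.85,degrees=True).apply(np.array(a["location"])-q[:3])))
print(shift(W(q,[58,-60,160])))
E
```

```text
[607.55381396 111.73493292 265.85128614] [ 0.0822715   0.9963526  -0.02264729] [-0.02291071 -0.0208275  -0.99952054] [ 1.22611970e-03  5.21849759e-01  1.10384626e+00 -2.08115138e-02
  1.53884675e+00 -1.48604169e+00]
flap_right_edge 0.89 [ 30. -58. 194.]
flap_left_edge 0.72 [ 33.  59. 193.]
extractor 0.87 [1. 2. 1.]
[10.62 -0.22  0.36]
```

View pics/w12.png

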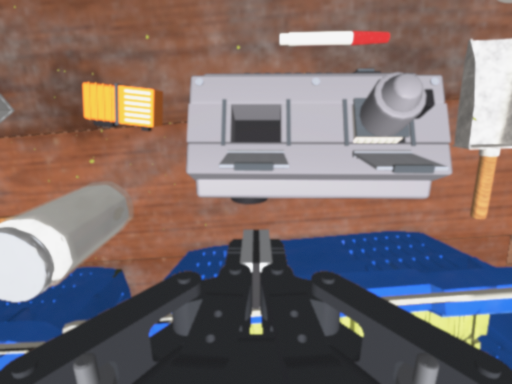

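The flap is seen edge-on at (253,158), with the empty well at (256,123) and the shut fingers right behind it. I'll descend behind the flap.

Request:
send_rows(
  rows="0 3 0 0.3 0;0 6.5 0 0.3 0;0 9.8 0 0.3 0;0 9.8 0 0.3 0;0 9.8 0.5 0.3 0;0 9.8 1 0.3 0;0 9.8 1 0.3 0",
)

```text
time_s: 18.2
eef_pos: [596.9, 109.2, 170.8]
ee_rot: [0.511, -0.479, 0.531, 0.476]
force: [-0.2, -0.5, 0.4]
grip_width: 0.005
```

```bash
cat > fl.py <<'E'
from h import *
q=[556.1,172.2,0,-4.85]
p,M,s=pose();print(np.round(R.from_euler('z',4.85,degrees=True).apply(p-q[:3]),1),s["force"])
for t in [(30.4,172),(17,168),(5.7,160),(-2.2,148.5),(-6,135.5),(-18,126),(-28,118),(-28,115)]:
    print(t,shift(W(q,[t[0],-60,t[1]])))
E
python3 fl.py
```

```text
[ 46.  -59.3 170.8] [-0.21414876 -0.50732367  0.35166613]
(30.4, 172) [-0.1   1.56 -0.07]
(17, 168) [ 0.33  2.89 -0.07]
(5.7, 160) [ 1.15  4.01 -0.05]
(-2.2, 148.5) [ 2.31  4.78 -0.03]
(-6, 135.5) [ 3.61  5.14 -0.  ]
(-18, 126) [4.58 6.32 0.02]
(-28, 118) [5.4  7.31 0.03]
(-28, 115) [5.7  7.3  0.04]
```

Request:
send_rows(
  rows="0 0 0.6 0 0;0 -0.1 1.2 0 0;0 0 1.8 0 0;0 0.2 2.4 0 0;0 0.4 3 0 0;0 0.8 3.5 0 0;0 1.2 4 0 0;0 1.6 4.4 0 0;0 2 4.7 0 0;0 2.3 4.8 0 0;0 2.3 4.8 0 0",
)

```text
time_s: 19.3
eef_pos: [548.1, 112.9, 146.1]
ee_rot: [0.51, -0.478, 0.532, 0.477]
force: [-0.7, 0.5, 0.3]
grip_width: 0.001
```

```bash
python3 fl.py | sed -n '1p;6,9p'; python3 - <<'E'
from h import *
img=capture("wrist")
cv2.imwrite("pics/w13.png",img["pixels"][:,:,::-1])
E
```

```text
[ -3.  -59.7 146.1] [-0.72013646  0.51882235  0.30243262]
(-6, 135.5) [ 1.07  0.28 -0.  ]
(-18, 126) [2.04 1.46 0.02]
(-28, 118) [2.87 2.45 0.03]
(-28, 115) [3.17 2.44 0.04]
```

View pics/w13.png

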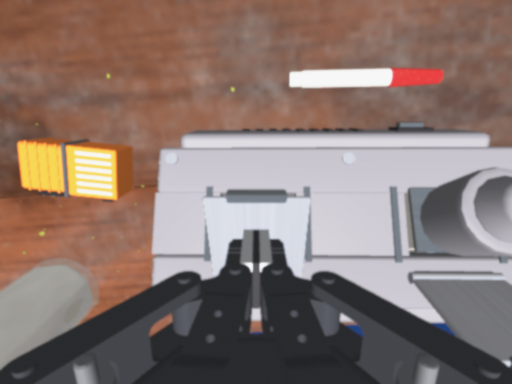

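The flap (205–310, 190–270) is following the fingers over the well. I'll keep going down and press it shut.

Request:
send_rows(
  rows="0 0.5 0.2 0 0;0 1 0.3 0 0;0 1.4 0.7 0 0;0 1.8 1.2 0 0;0 2.2 1.7 0 0;0 2.5 2.1 0 0;0 2.8 2.4 0 0;0 2.8 2.4 0 0",
)

```text
time_s: 20.15
eef_pos: [523.4, 114.5, 118.8]
ee_rot: [0.51, -0.478, 0.532, 0.477]
force: [0.1, 0.1, -0.5]
grip_width: -0.002
```

```bash
python3 fl.py | sed -n '1p;8,9p'
```

```text
[-27.7 -60.3 118.8] [ 0.11821168  0.14099926 -0.5439042 ]
(-28, 118) [0.08 0.03 0.03]
(-28, 115) [0.38 0.02 0.04]
```

Request:
send_rows(
  rows="0 0.2 0 0 0;0 0.4 0 0 0;0 0.5 0 0 0",
)

```text
time_s: 20.45
eef_pos: [523.9, 114.3, 114.0]
ee_rot: [0.511, -0.478, 0.532, 0.477]
force: [-0.1, 0.1, -0.0]
grip_width: 0.003
```

Request:
send_rows(
  rows="0 0.1 0 0 0;0 0.2 0 0 0;0 0.3 0 0 0",
)

```text
time_s: 20.75
eef_pos: [524.2, 114.3, 112.4]
ee_rot: [0.511, -0.478, 0.532, 0.477]
force: [-4.3, 0.1, 15.2]
grip_width: -0.0
```

The push meets a firm stop (15 N, along the slope's normal). I'll lift off and check.

Request:
send_rows(
  rows="0 0.1 0 0 0;0 0.1 0 0 0;0 -3 0 0 0;0 -7 2 0 0;0 -11 5 0 0;0 -14 8 0 0;0 -14 8 0 0;0 -14 8 0 0",
)

```text
time_s: 21.55
eef_pos: [447.1, 124.4, 253.0]
ee_rot: [0.511, -0.478, 0.532, 0.477]
force: [-0.3, -0.2, 0.5]
grip_width: 0.0
```

```bash
python3 - <<'E'
from h import *
p,M,s=pose();print(p,s["force"])
img=capture("wrist");cv2.imwrite("pics/w14.png",img["pixels"][:,:,::-1])
q=[556.1,172.2,0,-4.85];V=wristcam(img,p,M);K=img["intrinsics"]
for t in ["flap_right_edge","flap_left_edge","round_cartridge_head"]:
    for a in nets.spot_point(img,t)[:2]:
        print(t,round(a["confidence"],2),np.round(R.from_euler('z',4.85,degrees=True).apply(np.array(a["location"])-q[:3])))
H=np.array([-5,-60,115])+33*U+3.5*N
print("shut edge",H-60*U)
print("pix",[proj(V,K,[W(q,H-60*(np.cos(e)*U-np.sin(e)*N)+[0,dy,0]) for dy in(-27,27)]).round(1).tolist() for e in(0,.12,.3)])
img=capture("scene");cv2.imwrite("pics/s14.png",img["pixels"][:,:,::-1])
for t in ["flap_right_edge","filter_head","filter","tile_bundle","lot_marker","salt_jar"]:
    for a in nets.spot_point(img,t)[:3]: print(t,round(a["confidence"],2),np.round(a["location"]))
a=img["pixels"][125:215,185:285,::-1];cv2.imwrite("pics/s14c.png",cv2.resize(a,None,fx=6,fy=6,interpolation=cv2.INTER_CUBIC))
E
```

```text
[447.08173902 124.3780011  252.95260718] [-0.2769556 -0.2098211  0.4732268]
round_cartridge_head 0.67 [-24.  60. 141.]
round_cartridge_head 0.15 [ 1. -1. -3.]
shut edge [-30.9492  -60.      106.76185]
pix [[[233.3, 245.4], [282.3, 245.8]], [[232.6, 246.0], [282.8, 246.4]], [[231.5, 248.4], [283.5, 248.8]]]
filter 0.92 [ 519. -383.    4.]
filter 0.92 [526. -19.  21.]
tile_bundle 0.57 [ 528. -379.    4.]
tile_bundle 0.53 [ 477. -295.    5.]
lot_marker 0.69 [462. 212.   0.]
lot_marker 0.68 [ 476. -295.    4.]
salt_jar 0.59 [ 654. -122.    1.]
```

View pics/w14.png

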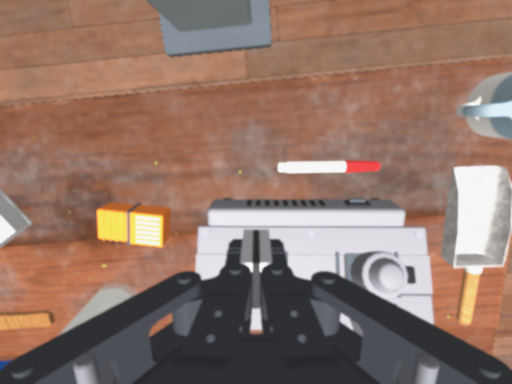

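View pics/s14c.png

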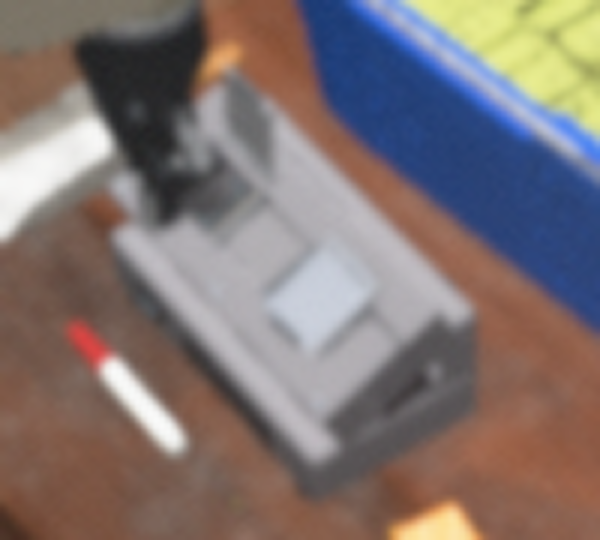

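View pics/s14.png

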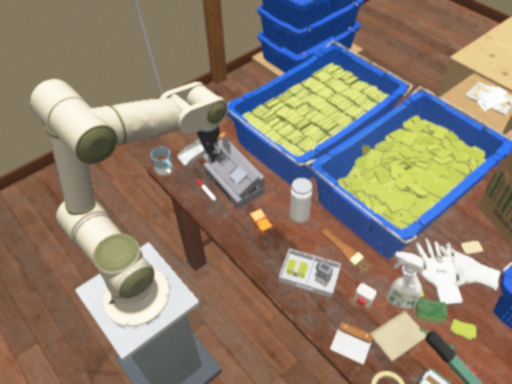

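The flap looks flush over the well in the scene crop (320,295 of the crop), but the fingers hide it in the wrist view. I'll move aside for a check at an oblique angle.

Request:
send_rows(
  rows="0 0 0 -4 0;0 0 0 -8 0;0 0 0 -11 0;0 0 0 -11 0;0 0 0 -11 0",
)

```text
time_s: 22.6
eef_pos: [437.5, 14.6, 255.3]
ee_rot: [0.511, -0.478, 0.532, 0.477]
force: [-0.0, -1.2, -0.4]
grip_width: 0.004
```

```bash
python3 - <<'E'
from h import *
p,M,s=pose();print(p,s["force"])
img=capture("wrist")
q=[556.1,172.2,0,-4.85];V=wristcam(img,p,M);K=img["intrinsics"]
for t in ["flap_right_edge","flap_left_edge","round_cartridge_head"]:
    for a in nets.spot_point(img,t)[:2]:
        print(t,round(a["confidence"],2),np.round(R.from_euler('z',4.85,degrees=True).apply(np.array(a["location"])-q[:3])))
H=np.array([-5,-60,115])+33*U+3.5*N
im=img["pixels"][:,:,::-1].copy();S=3
x0,y0,x1,y1=260,190,500,340
crop=cv2.resize(im[y0:y1,x0:x1],None,fx=S,fy=S,interpolation=cv2.INTER_CUBIC)
for e,c in((0,(0,0,255)),(.12,(0,255,0)),(.3,(255,0,0))):
    D=-(np.cos(e)*U-np.sin(e)*N)*60
    P=[W(q,H+a*D+[0,b,0]) for a,b in((0,27),(1,27),(1,-27),(0,-27))]
    uv=((proj(V,K,P)-[x0,y0]+.5)*S).astype(int);cv2.polylines(crop,[uv.reshape(-1,1,2)],True,c,1)
cv2.imwrite("pics/w15.png",crop)
cv2.imwrite("pics/w15r.png",im)
E
```

```text
[437.51248389  14.58627796 255.30938318] [-0.03133426 -1.18569883 -0.37575786]
flap_right_edge 0.8 [-29. -56. 109.]
round_cartridge_head 0.75 [-22.  62. 140.]
round_cartridge_head 0.72 [ 1.  4. -0.]
```

View pics/w15.png

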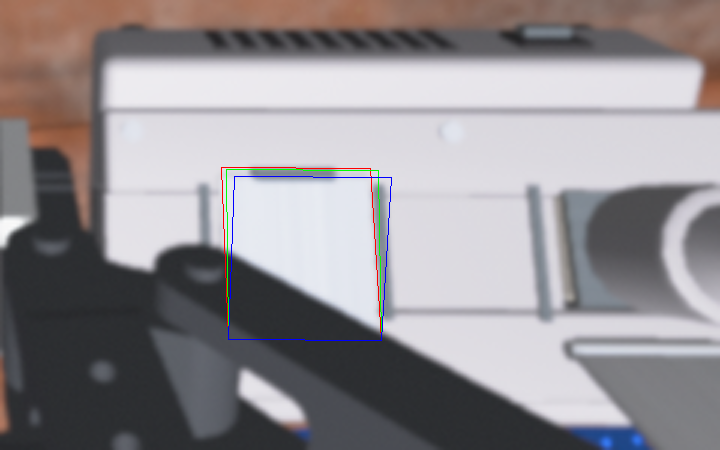

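View pics/w15r.png

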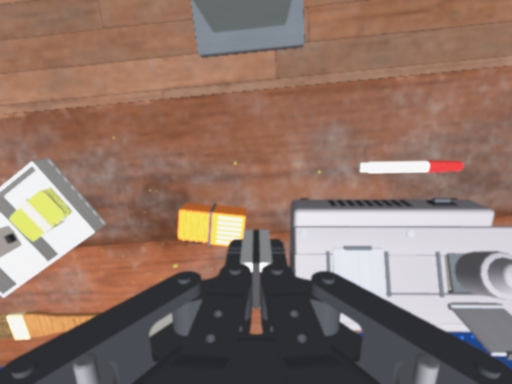

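The free edge is at (−29,−56,109), and shut would be (−31,−60,107). The red "shut" outline matches the plate. The round cartridge and its open flap are unchanged, and nothing touches the robot, so I'm handing in.

```bash
python3 -c "
from rig import workorder
print(workorder.finish_job())"
```

```text
the job is handed in; nothing more can be done
None
```

The square filter is out of the right well and standing in the tray's empty compartment, and the flap over that well is shut. I handed the job in at about 23 s, and the hand-in reported no verdict.

**What I did:** I pinched the head and button together at 43 mm, so the button was fully in. I drew the filter straight out along the slope's normal; the wrist force I read during and after the pull was no more than about 6 N. In the tray I set its lower edge on the floor and pivoted it upright before letting go. I then pushed the right flap shut until it met a firm stop at about 15 N.

**Last checks:**
- **Filter:** its head read (−14, −49, 74) mm in the tray frame. The head and underside points gave about 3° of lean, within the networks' error for a part standing free on its flat base.
- **Shut flap:** its edge was found within 5 mm of the shut position, and the picture matches the shut outline.
- **Round cartridge:** it is still in place with its flap open.
- **Other things on the bench:** the tiles, marker and jar read within a few mm of where they started. I did not measure the mug, scoop, brush or timer again; the arm never came near them, and the mug, scoop and timer look unmoved in the last pictures.

**What went wrong on the way:** the last wrist joint reached its range limit at the first yaw I tried over the tray. I set the filter down about 18° off the tray's axes instead. That left the tool tilted about 2°, with no visible effect on the result.

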